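Pack the calibration standards into their rack

ROBOT

A 7-joint arm with a two-finger parallel gripper is mounted at the origin on the work surface. World frame = base frame: x ahead of the robot, y to its left, z up, the work surface at z = 0. Lengths are in m, angles in rad, forces in N, time in s.
With the tool pointing down it reaches from about 0.35 to 0.9 m from the base axis. Payload 7.2 kg.
Tool frame: the origin (TCP) lies midway between the tips of the shut fingers; the grasp point (between the pads) lies 19 mm behind it; z points along the fingers, y is the line along which they close (so a half turn about z gives the same grasp; the last joint's range is limited). The gripper opens to 85 mm and grips with 20 to 120 N. Pads are 22 mm wide; open, the fingers measure 114 mm over their backs; the gripper's body (76 mm by 85 mm) begins 54 mm behind the grasp point. The pads swing forward as they close: fully open they stand 13 mm farther back than shut.
Start: joints at [1.203, 0.411, -0.013, 1.596, 0.006, 1.134, -0.082], TCP at [0.185, -0.597, 0.205] pointing down, gripper open.
Joint ranges: [-2.95, 2.95], [-0.29, 1.99], [-1.47, 1.44], [0.14, 2.54], [-1.03, 4.17], [0.13, 1.85], [-2.86, 2.86]. Speed limits (rad/s): [2.39, 2.39, 3.01, 3.01, 3.14, 3.14, 3.14].

INTERFACE

Orientations are given as a 3x3 rotation matrix whose columns are the frame's x, y, z axes.
In Python, from rig import arm, cams, finish_job gives the robot as it stands.
- The arm moves only by the tool carry_out, never from a script. Its argument "rows" is one flat list of numbers, 4 for each row, row after row: the shift along the tool's x, y, z in units of 30 mm (1.0 is 30 mm), then the turn about the tool's z in units of 8 degrees (1.0 is 8 degrees). A call has 1 to 5 rows; each row shifts and turns the commanded pose from where the row before left it, along the tool's axes as they then stand; what a row does not reach is not made up. A row lasts 1/10 s, in which the tool goes at most 50 mm and 8.59 degrees, less where a joint would pass 70% of its speed; a pose out of reach is approached as far as the arm can. A call is refused whole if a number of a shift passes 1 or a number of a turn 1, either way. A call with a gripper value outside its range is refused whole. "gripper" is the closure, from 0 (fully open) to 1 (shut), set as the call begins (left out, the last holds). The fingers move at their own pace and stop on an object; "grip_force" is the grip in N (left out, the last holds). Time passes only in rows, so rows that do not move let the fingers close. It gives the time, the measured TCP pose, the force, the opening and the grip force at its end, in the units of the state.
- arm.state(): the state, without advancing time (a new reading comes with each control period).
- cams.camera(name): name is "scene" or "top" or "wrist"; returns the picture (420x560x3 uint8, blue, green, red); there is no depth.
- cams.calibration(name): a dict with "intrinsics" (3x3 intrinsics, pixels), "dist_coeffs" ([k1, k2, p1, p2, k3] as OpenCV has them; the pictures are not rectified), "camera_from_world" (4x4, takes a point from world to camera coordinates). Camera axes: x right, y up, looking along -z (the intrinsics and any distortion apply to the point x, -y, -z); pixel columns grow to the right and rows downward; lengths in m; the calibration is good to about 2 mm. A picture is of the moment at which its call begins: read the wrist's pose just before it. calibration takes no time and is no camera call; for the wrist camera it gives the pose at the moment of the call.
- finish_job(): hands the job in; it is judged then, once.
The state is a dict: "t": time; "joint_positions": joint angles; "qvel": joint speeds; "effort": joint torques, N m; "position": TCP position; "tcp_rot": TCP orientation; "wrist_force": force on the tool from outside, world axes, zero at the start; "moment": the same for the moment, N m; "width": opening from 0.0 (shut) to 1.0 (fully open); "grip_force": force on a finger pad.
Only numpy, scipy, OpenCV 4.12 (cv2) and the standard library are available. Lean on these libraries where they do the work, as an engineer would, in place of code of your own. Each camera call takes 0.05 s, during which the arm holds its last target. There are 200 camera calls.

TASK

The run is over: pack the four calibration standards, the milky-white bottles with red, blue, yellow and green caps, into the white rack, each standing upright on the floor of the cup of its own cap's colour. Keep the bottles upright and set them down gently, without dropping them. Leave the brown stock bottle (it has a blue cap too) and the white-capped rinse bottle standing where they are.

Things in the scene. Friction and masses are not known exactly. Their poses are not given: they have to be found in the camera images.
- red_bottle: Calibration standard, to be packed: milky-white plastic bottle with a red cap and a red stripe on its label. 104 mm tall, origin at the centre of its underside, z up its axis. Body 50 mm in diameter to 60 mm height, sloping shoulder to 74 mm, ribbed cap 36 mm in diameter from 78 to 104 mm: grip the cap, fingertips no lower than 76 mm. About 0.15 kg.
- blue_bottle: Calibration standard, to be packed: milky-white plastic bottle with a blue cap and a blue stripe on its label. 104 mm tall, origin at the centre of its underside, z up its axis. Body 50 mm in diameter to 60 mm height, sloping shoulder to 74 mm, ribbed cap 36 mm in diameter from 78 to 104 mm: grip the cap, fingertips no lower than 76 mm. About 0.15 kg.
- yellow_bottle: Calibration standard, to be packed: milky-white plastic bottle with a yellow cap and a yellow stripe on its label. 104 mm tall, origin at the centre of its underside, z up its axis. Body 50 mm in diameter to 60 mm height, sloping shoulder to 74 mm, ribbed cap 36 mm in diameter from 78 to 104 mm: grip the cap, fingertips no lower than 76 mm. About 0.15 kg.
- green_bottle: Calibration standard, to be packed: milky-white plastic bottle with a green cap and a green stripe on its label. 104 mm tall, origin at the centre of its underside, z up its axis. Body 50 mm in diameter to 60 mm height, sloping shoulder to 74 mm, ribbed cap 36 mm in diameter from 78 to 104 mm: grip the cap, fingertips no lower than 76 mm. About 0.15 kg.
- brown_bottle: Stock solution, does not belong in the rack: dark brown bottle with a BLUE cap, of the standards' shape. 104 mm tall, origin at the centre of its underside, z up its axis. Body 50 mm in diameter to 60 mm height, sloping shoulder to 74 mm, ribbed cap 36 mm in diameter from 78 to 104 mm. About 0.15 kg.
- white_bottle: Rinse water, does not belong in the rack: milky-white bottle with a WHITE cap, no stripe, of the standards' shape. 104 mm tall, origin at the centre of its underside, z up its axis. Body 50 mm in diameter to 60 mm height, sloping shoulder to 74 mm, ribbed cap 36 mm in diameter from 78 to 104 mm. About 0.15 kg.
- red_cup: Fixed round red cup in the white rack, for the red-capped bottle. 75 mm across, 68 inside, 34 high; origin at the centre of its underside, 4 mm above the bench; inner floor 3 mm above it. The four cups, in any arrangement, make a square of side 82 mm along their x and y axes. Rack 184 mm square, 28 high, with carrying loops (18 high) to 125 mm from its centre along +x and -x.
- blue_cup: Fixed round blue cup in the white rack, for the blue-capped bottle. 75 mm across, 68 inside, 34 high; origin at the centre of its underside, 4 mm above the bench; inner floor 3 mm above it. The four cups, in any arrangement, make a square of side 82 mm along their x and y axes. Rack 184 mm square, 28 high, with carrying loops (18 high) to 125 mm from its centre along +x and -x.
- yellow_cup: Fixed round yellow cup in the white rack, for the yellow-capped bottle. 75 mm across, 68 inside, 34 high; origin at the centre of its underside, 4 mm above the bench; inner floor 3 mm above it. The four cups, in any arrangement, make a square of side 82 mm along their x and y axes. Rack 184 mm square, 28 high, with carrying loops (18 high) to 125 mm from its centre along +x and -x.
- green_cup: Fixed round green cup in the white rack, for the green-capped bottle. 75 mm across, 68 inside, 34 high; origin at the centre of its underside, 4 mm above the bench; inner floor 3 mm above it. The four cups, in any arrangement, make a square of side 82 mm along their x and y axes. Rack 184 mm square, 28 high, with carrying loops (18 high) to 125 mm from its centre along +x and -x.
Not all that is in view belongs to the job. What is shaped like the blue_bottle but pink or purple is not meant.

How it is judged:
By the outcome, as a careful person would: the job done as asked, in the order asked, and still so for the second after the job is handed in, with the robot touching nothing.
It also fails if it takes over 120 s, if anything falls off the work surface, if the arm or the gripper's body presses on something with over 40 N, if the wrist force passes 120 N, or if a joint passes its speed limit or range.

## Working session

There is one attempt and no reset: what is moved stays moved. The work goes in short steps, Python scripts to look and compute and a tool call to move; the robot and the scene stay as the last step left them, time stands still between calls to the robot, and variables do not carry over. Pictures are saved under pics/ and viewed, at most 14 in all, crops included, and the job is handed in when it is done.

Besides the shell and the picture viewer there is one more tool, called after "Emit:" as name(argument=value, ...) on one line, values as JSON. carry_out: Moves the arm, as the interface text tells. Its arguments: {"type":"object","properties":{"rows":{"type":"array"},"gripper":{"type":"number"},"grip_force":{"type":"number"}},"required":["rows"]}

```bash
mkdir -p pics; ls; python3 - <<'E'
from rig import arm,cams
import cv2
s=arm.state();print(s['t'],s['position'],s['tcp_rot'],s['width'])
for n in('top','scene'):
    cv2.imwrite(f'pics/{n}0.png',cams.camera(n)); c=cams.calibration(n); print(n,c)
E
```

```text
pics
0.0 [ 0.18440828 -0.59661288  0.20415049] [[ 9.55380646e-01  2.95376906e-01 -5.52286325e-04]
 [ 2.95377412e-01 -9.55379422e-01  1.53135274e-03]
 [-7.53167571e-05 -1.62615767e-03 -9.99998675e-01]] 1.0029072920498585
top {'intrinsics': array([[489.10569827,   0.        , 273.48968778],
       [  0.        , 489.10569827, 210.37213946],
       [  0.        ,   0.        ,   1.        ]]), 'dist_coeffs': array([-0.11286759,  0.        ,  0.        ,  0.        ,  0.        ]), 'camera_from_world': array([[ 0.02060045, -0.99976271,  0.00708139, -0.01834264],
       [ 0.98066962,  0.02158453,  0.19447675, -0.48169323],
       [-0.19458346,  0.00293819,  0.98088157, -1.08064413],
       [ 0.        ,  0.        ,  0.        ,  1.        ]])}
scene {'intrinsics': array([[390.5953986 ,   0.        , 283.03422106],
       [  0.        , 390.5953986 , 209.64831664],
       [  0.        ,   0.        ,   1.        ]]), 'dist_coeffs': array([0.03260279, 0.        , 0.        , 0.        , 0.        ]), 'camera_from_world': array([[-0.86162311,  0.50719441, -0.01895887,  0.44082137],
       [-0.35357823, -0.57302305,  0.73934229,  0.11166561],
       [ 0.36412641,  0.64373785,  0.67306281, -1.00283435],
       [ 0.        ,  0.        ,  0.        ,  1.        ]])}
```

View pics/top0.png

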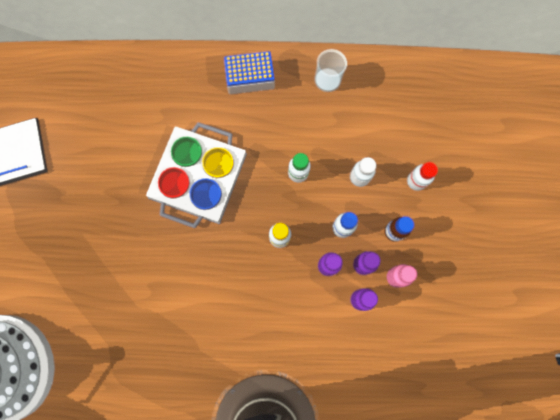

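View pics/scene0.png

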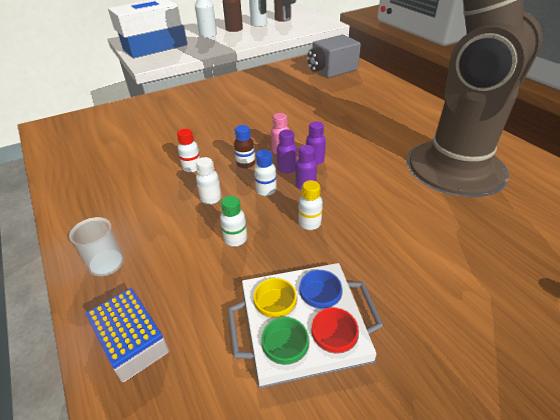

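The top view shows the caps at green (301,161), white (368,165), red (428,171), yellow (280,231), blue (348,220) and brown (404,226). The purple and pink decoys are at about (330–403, 262–299). The cups are at green (187,151), yellow (218,162), red (173,183) and blue (206,193). The scene view agrees.

```bash
cat > h.py <<'E'
import numpy as np,cv2
from rig import arm,cams
def ray(c,uv):
    p=cv2.undistortPoints(np.array([[uv]],float),c['intrinsics'],c['dist_coeffs'])[0,0]
    T=c['camera_from_world'];R=T[:3,:3]
    return -R.T@T[:3,3], R.T@np.array([p[0],-p[1],-1])
def onz(c,uv,z):
    o,d=ray(c,uv); return o+d*(z-o[2])/d[2]
def tri(r1,r2):
    A=np.stack([r1[1],-r2[1]],1); k=np.linalg.lstsq(A,r2[0]-r1[0],rcond=None)[0]
    a=r1[0]+k[0]*r1[1];b=r2[0]+k[1]*r2[1]; return (a+b)/2,np.linalg.norm(a-b)
HUE={'red':(174,6),'yellow':(22,33),'green':(55,80),'blue':(105,121)}
def blobs(im,col,amin=60):
    h=cv2.cvtColor(im,cv2.COLOR_BGR2HSV);lo,hi=HUE[col]
    H=h[...,0]; m=((H>=lo)|(H<=hi)) if lo>hi else ((H>=lo)&(H<=hi))
    m=(m&(h[...,1]>140)&(h[...,2]>60)).astype(np.uint8)
    n,l,s,c=cv2.connectedComponentsWithStats(m)
    return [(int(s[i,4]),c[i].round(1),s[i,:4]) for i in range(1,n) if s[i,4]>amin]
E
python3 - <<'E'
from h import *
for n in('top','scene'):
    im=cv2.imread(f'pics/{n}0.png');c=cams.calibration(n)
    for k in HUE:
        for a,u,b in blobs(im,k): print(n,k,a,u,b,'z.091',onz(c,u,.091)[:2].round(4),'z.036',onz(c,u,.036)[:2].round(4))
E
```

```text
top red 225 [428.7 170. ] [421 162  17  17] z.091 [ 0.5752 -0.3608] z.036 [ 0.5914 -0.3792]
top red 714 [173.2 182.3] [158 168  31  30] z.091 [0.5327 0.2189] z.036 [0.5467 0.2305]
top yellow 724 [217.5 162.1] [202 148  31  30] z.091 [0.5819 0.1211] z.036 [0.5984 0.1276]
top yellow 222 [280.3 230.7] [273 223  16  17] z.091 [ 0.4281 -0.0239] z.036 [ 0.4367 -0.0248]
top green 384 [187.8 152.6] [174 141  27  25] z.091 [0.6031 0.1899] z.036 [0.6207 0.2   ]
top green 172 [300.1 160.9] [293 154  15  15] z.091 [ 0.5889 -0.0659] z.036 [ 0.6057 -0.069 ]
top blue 169 [254.5  77.6] [228  53  46  32] z.091 [0.792  0.0435] z.036 [0.8194 0.046 ]
top blue 672 [205.6 193.8] [191 179  30  30] z.091 [0.5077 0.1444] z.036 [0.5204 0.1521]
top blue 196 [348.5 220.2] [341 213  16  16] z.091 [ 0.4548 -0.1745] z.036 [ 0.4647 -0.1833]
top blue 230 [404.2 224.8] [396 217  18  17] z.091 [ 0.447  -0.2994] z.036 [ 0.4565 -0.3146]
scene red 221 [184.8 136.3] [177 129  17  16] z.091 [ 0.5783 -0.3588] z.036 [ 0.5561 -0.4499]
scene red 1668 [334.6 329.8] [312 308  47  45] z.091 [0.5759 0.2592] z.036 [0.5534 0.2347]
s
[... 241 characters left out ...]
91 [ 0.5905 -0.0656] z.036 [ 0.5695 -0.1251]
scene green 1022 [280.4 338.1] [262 317  46  47] z.091 [0.6494 0.2301] z.036 [0.6348 0.2025]
scene blue 75 [144.7   4.6] [132   2  26   6] z.091 [ 0.3415 -1.5268] z.036 [ 0.2937 -1.7439]
scene blue 883 [150.3  42.5] [127  29  48  29] z.091 [ 0.4613 -1.0397] z.036 [ 0.4264 -1.2043]
scene blue 199 [242.3 132.5] [235 125  15  16] z.091 [ 0.4505 -0.2996] z.036 [ 0.4145 -0.3844]
scene blue 233 [263.8 158. ] [256 150  16  17] z.091 [ 0.4575 -0.1747] z.036 [ 0.4222 -0.2459]
scene blue 1139 [319.4 288.6] [300 270  42  38] z.091 [0.5538 0.1884] z.036 [0.5289 0.1563]
scene blue 1667 [126.7 330.8] [ 92 288  70  81] z.091 [0.834  0.1042] z.036 [0.8393 0.063 ]
```

The two views agree to within 3 mm, and the cup spacings come out at 82 mm as they should. I'll keep the yaw fixed throughout and go to the red bottle first.

Emit:
carry_out(rows=[0.6,-0.15,0,0,0.95,-0.25,0,0,0.95,-0.25,0,0,0.95,-0.25,0,0,0.95,-0.25,0,0], gripper=0)

```text
t: 0.6
position: [0.3012, -0.5243, 0.2046]
tcp_rot: [[0.955, 0.295, -0.0], [0.295, -0.955, 0.001], [-0.0, -0.001, -1.0]]
wrist_force: [-0.4, 0.1, 0.0]
width: 1.003
grip_force: 0.0
```

Emit:
carry_out(rows=[0.95,-0.25,0,0,0.95,-0.25,0,0,0.95,-0.25,0,0,0.95,-0.25,0,0,0.95,-0.25,0,0])

```text
t: 1.1
position: [0.4263, -0.4463, 0.2045]
tcp_rot: [[0.955, 0.295, -0.001], [0.295, -0.955, 0.001], [-0.0, -0.001, -1.0]]
wrist_force: [0.5, 0.3, -0.1]
width: 0.998
grip_force: 0.0
```

Emit:
carry_out(rows=[0.95,-0.25,0,0,0.95,-0.25,0,0,0.95,-0.25,0,0,0.8,-0.25,0,0,0.4,-0.1,0,0])

```text
t: 1.6
position: [0.5339, -0.3773, 0.2044]
tcp_rot: [[0.954, 0.298, 0.0], [0.298, -0.954, 0.002], [0.0, -0.002, -1.0]]
wrist_force: [0.0, 0.4, -0.2]
width: 0.998
grip_force: 0.0
```

```bash
cat >> h.py <<'E'
B=dict(red=(.577,-.360),yellow=(.4292,-.0235),green=(.5897,-.0658),blue=(.4562,-.1746))
C=dict(red=(.549,.232),yellow=(.601,.129),green=(.627,.207),blue=(.523,.1535))
def units(xy,z):
    s=arm.state();print('t',s['t'].__round__(2),'pos',s['position'].round(4),'w',round(s['width'],3),'rot',s['tcp_rot'][:,0].round(3))
    print('units',(s['tcp_rot'].T@(np.array([*xy,z])-s['position'])/.03).round(2))
def legs(*pts):
    R=arm.state()['tcp_rot']
    for a,b in zip(pts,pts[1:]): print((R.T@(np.array(b)-np.array(a))/.03).round(2))
E
python3 - <<'E'
from h import *
units(B['red'],.077)
E
```

```text
t 1.6 pos [ 0.5339 -0.3773  0.2044] w 0.998 rot [0.954 0.298 0.   ]
units [ 1.54 -0.12  4.25]
```

Emit:
carry_out(rows=[0.8,-0.1,0,0,0.4,0,0,0,0,0,0,0,0,0,0,0,0,0,0,0])

```text
t: 2.1
position: [0.564, -0.3676, 0.2049]
tcp_rot: [[0.956, 0.294, -0.001], [0.294, -0.956, -0.001], [-0.001, 0.0, -1.0]]
wrist_force: [-0.4, 0.0, 0.3]
width: 0.997
grip_force: 0.0
```

```bash
python3 - <<'E'
from h import *
units(B['red'],.077)
E
```

```text
t 2.1 pos [ 0.564  -0.3676  0.2049] w 0.997 rot [ 0.956  0.294 -0.001]
units [ 0.49 -0.12  4.26]
```

Emit:
carry_out(rows=[0.5,-0.12,0.3,0,0,0,0.8,0,0,0,0.8,0,0,0,0.8,0,0,0,0.6,0])

```text
t: 2.6
position: [0.5784, -0.3576, 0.1037]
tcp_rot: [[0.955, 0.295, -0.001], [0.295, -0.955, 0.001], [-0.001, -0.002, -1.0]]
wrist_force: [-0.0, 0.1, 0.7]
width: 0.997
grip_force: 0.0
```

Emit:
carry_out(rows=[0,0,0.4,0,0,0,0.3,0,0,0,0.25,0,0,0,0,0,0,0,0,0])

```text
t: 3.1
position: [0.579, -0.3587, 0.078]
tcp_rot: [[0.955, 0.295, 0.001], [0.295, -0.955, -0.0], [0.001, 0.001, -1.0]]
wrist_force: [0.2, -0.2, 0.2]
width: 1.003
grip_force: 0.0
```

```bash
python3 - <<'E'
from h import *
units(B['red'],.077)
cv2.imwrite('pics/w1.png',cams.camera('wrist'))
E
```

```text
t 3.1 pos [ 0.579  -0.3587  0.078 ] w 1.003 rot [0.955 0.295 0.001]
units [-0.08  0.02  0.03]
```

View pics/w1.png

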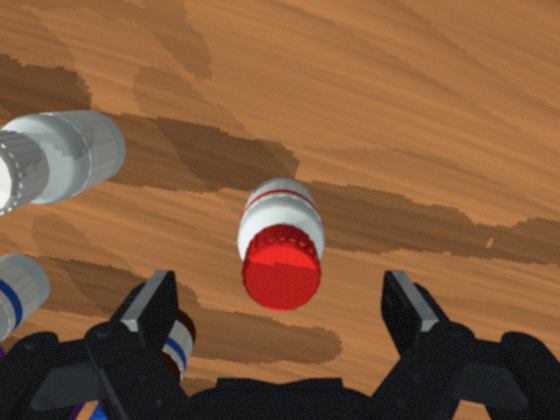

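The wrist view shows the red cap at (281,270), centred between the fingers at columns 170 and 390. I'll check the fore-aft position with a ray.

```bash
python3 - <<'E'
from h import *
im=cv2.imread('pics/w1.png');c=cams.calibration('wrist')
for a,u,b in blobs(im,'red',400): print(a,u,b,onz(c,u,.091).round(4))
print(onz(c,(281.5,271),.104).round(4))
E
```

```text
5312 [281.1 268.1] [242 225  80  86] [ 0.5751 -0.3606  0.091 ]
[ 0.58   -0.3592  0.104 ]
```

Emit:
carry_out(rows=[-0.05,0,0,0,0,0,0,0,0,0,0,0,0,0,0,0,0,0,0,0], gripper=1, grip_force=40)

```text
t: 3.65
position: [0.5788, -0.3609, 0.0795]
tcp_rot: [[0.956, 0.295, 0.004], [0.295, -0.955, -0.003], [0.003, 0.004, -1.0]]
wrist_force: [0.9, -3.6, 11.4]
width: 0.143
grip_force: 6.2
```

Emit:
carry_out(rows=[0,0,0,0,0,0,0,0,0,0,0,0,0,0,0,0,0,0,0,0])

```text
t: 4.15
position: [0.5794, -0.3615, 0.0806]
tcp_rot: [[0.956, 0.294, 0.006], [0.295, -0.956, -0.005], [0.004, 0.006, -1.0]]
wrist_force: [0.3, -3.0, 11.3]
width: -0.004
grip_force: 5.7
```

```bash
python3 - <<'E'
from h import *
units(B['red'],.077)
print('red leg');legs((*B['red'],.21),(*C['red'],.21))
for a,b in (('red','blue'),('blue','yellow'),('yellow','green')): print(a,b);legs((*C[a],.21),(*B[b],.21),(*C[b],.21))
E
```

```text
t 4.15 pos [ 0.5794 -0.3615  0.0806] w -0.004 rot [0.956 0.295 0.004]
units [-0.06 -0.07  0.12]
red leg
[  4.92 -19.13  -0.1 ]
red blue
[-6.95 12.04  0.04]
[ 5.35 -9.8  -0.04]
blue yellow
[-4.73  4.72  0.01]
[ 6.97 -3.17  0.01]
yellow green
[-2.27  6.09  0.03]
[ 3.87 -8.32 -0.03]
```

The gripper closed fully, so it missed the cap. I'll look before moving.

```bash
python3 - <<'E'
from h import *
w=cams.camera('wrist');s=cams.camera('scene')
s=cv2.resize(s[60:240,120:300],(560,560))
cv2.imwrite('pics/ws2.png',cv2.resize(np.hstack([cv2.resize(w,(747,560)),s]),(798,342)))
E
```

```text
(no output)
```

View pics/ws2.png

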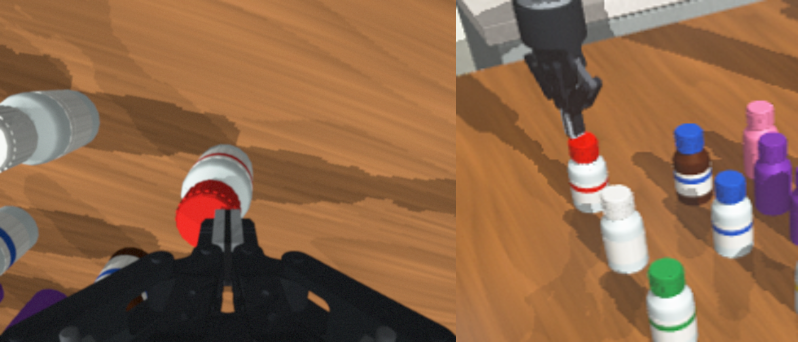

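The fingers shut at the edge of the red cap and the bottle is displaced or leaning. In the crop the fingertips are at about (227,212) and the cap is at about (205,215). I'll check where the TCP should project.

```bash
cat >> h.py <<'E'
def proj(c,p):
    q=c['camera_from_world']@np.array([*p,1.]);
    return cv2.projectPoints(np.array([[q[0],-q[1],-q[2]]]),np.zeros(3),np.zeros(3),c['intrinsics'],c['dist_coeffs'])[0].ravel().round(1)
E
python3 - <<'E'
from h import *
s=arm.state();p=s['position'];print(p.round(4),s['wrist_force'].round(1),s['joint_positions'].round(3))
for n in('wrist','scene','top'):
    c=cams.calibration(n);print(n,'tcp',proj(c,p),'cam',ray(c,(280,210))[0].round(3)); im=cams.camera(n); cv2.imwrite(f'pics/{n}3.png',im)
    for a,u,b in blobs(im,'red',60): print(a,u,b,onz(c,u,.091).round(4))
c=cams.calibration('scene');im=cv2.imread('pics/scene3.png')[90:180,140:230]
t=cv2.imread('pics/top3.png')[130:220,380:470]
cv2.imwrite('pics/c3.png',np.hstack([cv2.resize(x,(396,396),interpolation=cv2.INTER_CUBIC) for x in(im,t)]))
E
```

```text
[ 0.5794 -0.3615  0.0806] [ 1.  -2.9 11.4] [ 0.574  0.623 -0.133  1.562  0.096  0.956 -0.86 ]
wrist tcp [279.7 249.2] cam [ 0.65  -0.338  0.25 ]
67 [280.8 192.9] [258 188  45  19] [ 0.611  -0.3522  0.091 ]
3413 [248.7 254.9] [215 221  80  83] [ 0.5764 -0.3464  0.091 ]
scene tcp [184.8 139.6] cam [0.784 0.486 0.601]
207 [187.  137.7] [179 129  16  17] [ 0.576  -0.3498  0.091 ]
1665 [334.5 329.9] [312 308  46  45] [0.5761 0.2592 0.091 ]
top tcp [427.5 169.5] cam [ 0.262 -0.005  1.154]
712 [173.3 182.3] [158 168  31  30] [0.5327 0.2187 0.091 ]
121 [423.7 173.2] [417 168  16  11] [ 0.5673 -0.3487  0.091 ]
```

View pics/c3.png

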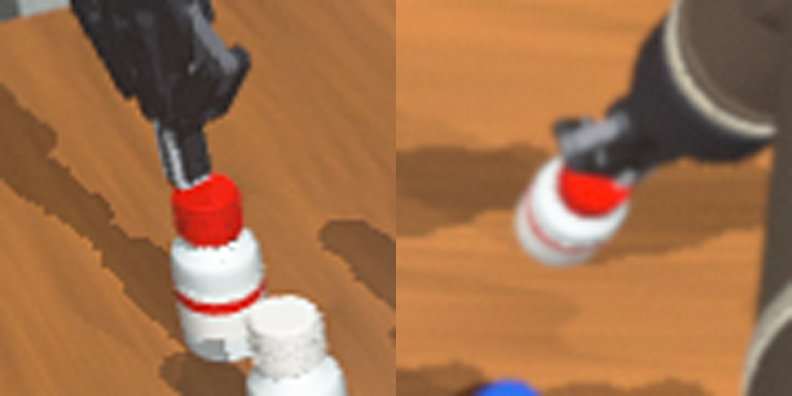

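The fingertips look higher than the reported TCP and appear to rest on the cap's edge. I'll lift slowly and re-measure both the fingertips and the bottle.

Emit:
carry_out(rows=[0,0,-0.15,0,0,0,-0.15,0,0,0,-0.2,0,0,0,-0.4,0,0,0,-0.5,0])

```text
t: 4.9
position: [0.5769, -0.3586, 0.1199]
tcp_rot: [[0.955, 0.296, -0.001], [0.296, -0.955, 0.001], [-0.001, -0.001, -1.0]]
wrist_force: [0.7, -0.6, 0.8]
width: -0.003
grip_force: 0.0
```

Emit:
carry_out(rows=[0,0,-0.6,0,0,0,-0.5,0,0,0,0,0,0,0,0,0,0,0,0,0])

```text
t: 5.4
position: [0.5767, -0.3586, 0.1517]
tcp_rot: [[0.955, 0.295, -0.001], [0.295, -0.955, 0.001], [-0.001, -0.001, -1.0]]
wrist_force: [-0.2, 0.7, 0.1]
width: 0.001
grip_force: 0.0
```

```bash
python3 - <<'E'
from h import *
s=arm.state();p=s['position'];print(p.round(4),s['wrist_force'].round(1))
out=[]
for n in('wrist','scene','top'):
    c=cams.calibration(n);u=proj(c,p);print(n,'tcp',u); im=cams.camera(n)
    for a,v,b in blobs(im,'red',60): print(a,v,b,onz(c,v,.091).round(4))
    if n!='top':
        im=cv2.drawMarker(im.copy(),tuple(int(round(x)) for x in u),(0,255,255),0,7)
        if n=='scene': im=im[65:175,130:240]
        out.append(cv2.resize(im,(396,396) if n=='scene' else (396,297),interpolation=cv2.INTER_CUBIC))
out[0]=cv2.copyMakeBorder(out[0],0,99,0,0,0);cv2.imwrite('pics/c4.png',np.hstack(out))
E
```

```text
[ 0.5767 -0.3586  0.1517] [-0.2  0.7  0.1]
wrist tcp [279.8 249.2]
2536 [281.5 216. ] [254 186  56  59] [ 0.575  -0.3605  0.091 ]
scene tcp [180.5 113.7]
221 [184.8 136.3] [177 129  17  16] [ 0.5783 -0.3588  0.091 ]
1664 [334.5 329.8] [312 308  46  45] [0.576  0.2591 0.091 ]
top tcp [436.4 161.6]
226 [428.7 170. ] [421 162  17  17] [ 0.5752 -0.3608  0.091 ]
712 [173.3 182.3] [158 168  31  30] [0.5327 0.2187 0.091 ]
```

View pics/c4.png

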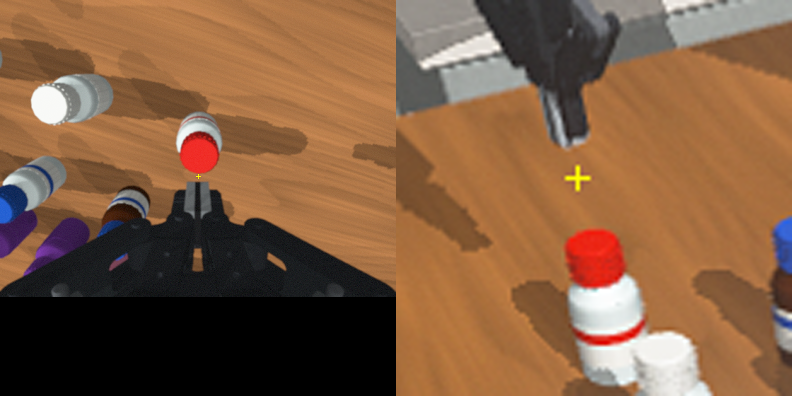

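The red bottle rocked back to exactly where it was. The reported TCP (yellow cross) is well beyond the real tips, which are at about (280,257) in the wrist view and (178,105) in the scene view. I'll triangulate the true tip.

```bash
python3 - <<'E'
from h import *
p=arm.state()['position'];w=cams.calibration('wrist');s=cams.calibration('scene')
t,e=tri(ray(w,(280,257)),ray(s,(178.5,105)));print(t.round(4),e,(t-p).round(4), arm.state()['tcp_rot'].T@(t-p))
for dz in(0,.01,.015,.02,.025): q=p+[0,0,dz];print(dz,proj(w,q),proj(s,q))
E
```

```text
[ 0.5797 -0.3571  0.1737] 0.005142198840024435 [0.0029 0.0016 0.0222] [ 0.00321664 -0.00073055 -0.02215283]
0 [279.9 249.2] [180.5 113.8]
0.01 [279.9 257.5] [179.6 109.9]
0.015 [279.9 261.9] [179.2 107.9]
0.02 [279.9 266.7] [178.8 105.9]
0.025 [279.9 271.7] [178.3 103.9]
```

I'll touch the bench with the shut fingertips at a clear spot to get the exact height offset.

Emit:
carry_out(rows=[0.6,0,0,0,0.9,0,0,0,0.9,0,0,0,0.9,0,0,0,0.7,0,0,0])

```text
t: 6.05
position: [0.6932, -0.3222, 0.1516]
tcp_rot: [[0.955, 0.296, -0.001], [0.296, -0.955, 0.001], [-0.0, -0.001, -1.0]]
wrist_force: [-0.1, 0.7, -0.0]
width: 0.004
grip_force: 0.0
```

Emit:
carry_out(rows=[0,0,0.8,0,0,0,0.9,0,0,0,0.9,0,0,0,0.8,0,0,0,0.6,0])

```text
t: 6.55
position: [0.6908, -0.323, 0.0298]
tcp_rot: [[0.955, 0.295, -0.003], [0.295, -0.955, 0.001], [-0.002, -0.002, -1.0]]
wrist_force: [-0.2, -0.1, -0.3]
width: -0.002
grip_force: 0.0
```

Emit:
carry_out(rows=[0,0,0.4,0,0,0,0.2,0,0,0,0.1,0,0,0,0,0,0,0,0,0])

```text
t: 7.05
position: [0.6926, -0.3238, 0.0127]
tcp_rot: [[0.955, 0.295, 0.002], [0.295, -0.955, -0.001], [0.001, 0.001, -1.0]]
wrist_force: [-0.0, -1.2, 0.3]
width: 0.006
grip_force: 0.0
```

Emit:
carry_out(rows=[0,0,0.1,0,0,0,0,0,0,0,0.1,0,0,0,0,0,0,0,0,0])

```text
t: 7.55
position: [0.6918, -0.3234, 0.0053]
tcp_rot: [[0.955, 0.295, -0.0], [0.295, -0.955, 0.0], [-0.0, -0.0, -1.0]]
wrist_force: [0.3, 0.0, 0.3]
width: 0.001
grip_force: 0.0
```

Emit:
carry_out(rows=[0,0,0.1,0,0,0,0,0,0,0,0.05,0,0,0,0,0,0,0,0,0])

```text
t: 8.05
position: [0.6919, -0.3235, 0.001]
tcp_rot: [[0.955, 0.295, -0.0], [0.295, -0.955, 0.0], [-0.0, -0.0, -1.0]]
wrist_force: [-0.0, 0.7, -0.1]
width: -0.002
grip_force: 0.0
```

Emit:
carry_out(rows=[0,0,0.1,0,0,0,0,0,0,0,0,0])

```text
t: 8.35
position: [0.6918, -0.3235, -0.0022]
tcp_rot: [[0.955, 0.295, -0.0], [0.295, -0.955, 0.0], [-0.0, -0.0, -1.0]]
wrist_force: [-0.3, -0.4, -0.2]
width: 0.0
grip_force: 0.0
```

Emit:
carry_out(rows=[0,0,0.1,0,0,0,0,0,0,0,0,0])

```text
t: 8.65
position: [0.6917, -0.3234, -0.0052]
tcp_rot: [[0.955, 0.295, -0.0], [0.295, -0.955, 0.0], [-0.0, -0.0, -1.0]]
wrist_force: [-0.1, -0.5, -0.2]
width: 0.0
grip_force: 0.0
```

Reported z is below zero with no contact, so the offset is real. Continuing.

Emit:
carry_out(rows=[0,0,0.1,0,0,0,0,0,0,0,0.1,0,0,0,0,0])

```text
t: 9.05
position: [0.6916, -0.3234, -0.0116]
tcp_rot: [[0.955, 0.295, -0.001], [0.295, -0.955, 0.0], [-0.001, -0.0, -1.0]]
wrist_force: [0.2, -0.0, -0.1]
width: 0.001
grip_force: 0.0
```

Emit:
carry_out(rows=[0,0,0.1,0,0,0,0,0,0,0,0,0])

```text
t: 9.35
position: [0.6918, -0.3235, -0.0141]
tcp_rot: [[0.955, 0.295, -0.0], [0.295, -0.955, 0.0], [-0.0, -0.0, -1.0]]
wrist_force: [-0.7, 0.9, -0.3]
width: 0.002
grip_force: 0.0
```

Emit:
carry_out(rows=[0,0,0.1,0,0,0,0,0,0,0,0,0])

```text
t: 9.65
position: [0.6918, -0.3235, -0.0172]
tcp_rot: [[0.955, 0.295, -0.0], [0.295, -0.955, 0.0], [-0.0, -0.0, -1.0]]
wrist_force: [-0.5, -0.5, 0.3]
width: -0.005
grip_force: 0.0
```

Emit:
carry_out(rows=[0,0,0.1,0,0,0,0,0,0,0,0,0])

```text
t: 9.95
position: [0.6918, -0.3235, -0.0202]
tcp_rot: [[0.955, 0.295, -0.0], [0.295, -0.955, 0.0], [-0.0, -0.0, -1.0]]
wrist_force: [-0.4, -0.2, -0.2]
width: -0.002
grip_force: 0.0
```

Emit:
carry_out(rows=[0,0,0.07,0,0,0,0,0,0,0,0,0])

```text
t: 10.25
position: [0.6918, -0.3234, -0.0222]
tcp_rot: [[0.955, 0.295, -0.0], [0.295, -0.955, 0.0], [-0.0, -0.0, -1.0]]
wrist_force: [0.7, -0.8, -0.6]
width: 0.001
grip_force: 0.0
```

Emit:
carry_out(rows=[0,0,0.08,0,0,0,0,0,0,0,0,0])

```text
t: 10.55
position: [0.6918, -0.3235, -0.0246]
tcp_rot: [[0.955, 0.295, -0.0], [0.295, -0.955, 0.0], [-0.0, -0.0, -1.0]]
wrist_force: [-0.3, 0.1, 0.7]
width: -0.001
grip_force: 0.0
```

```bash
python3 - <<'E'
from h import *
s=arm.state();p=s['position'];print(p.round(4),s['wrist_force'].round(1))
c=cams.calibration('scene');u=proj(c,p);print(u,proj(c,p+[0,0,.02]),proj(c,p+[0,0,.025]))
im=cams.camera('scene');cv2.imwrite('pics/s5.png',im)
x,y=int(u[0]),int(u[1]);im=cv2.drawMarker(im,(x,y),(0,255,255),0,7)
cv2.imwrite('pics/c5.png',cv2.resize(im[y-65:y+35,x-50:x+50],(500,500),interpolation=cv2.INTER_CUBIC))
E
```

```text
[ 0.6918 -0.3235 -0.0246] [-0.3  0.1  0.7]
[154.9 195.9] [153.  189.7] [152.5 188.1]
```

View pics/c5.png

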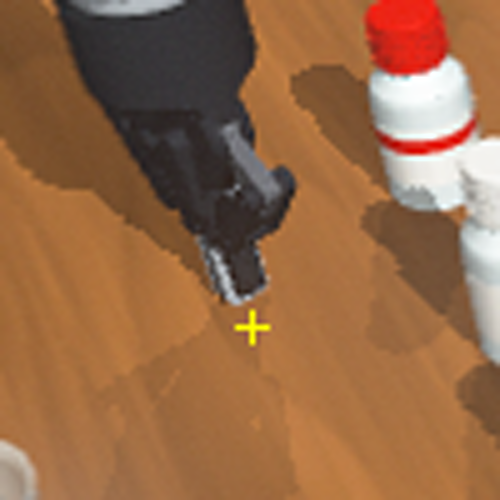

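The tips are just above the bench, at about (153,190) in the scene view, which fits an offset of about 20–25 mm. Two more small steps.

Emit:
carry_out(rows=[0,0,0.07,0,0,0,0,0,0,0,0,0])

```text
t: 10.9
position: [0.6922, -0.3236, -0.026]
tcp_rot: [[0.955, 0.295, 0.001], [0.295, -0.955, -0.0], [0.001, 0.0, -1.0]]
wrist_force: [-0.2, 1.2, 4.9]
width: -0.001
grip_force: 2.3
```

Emit:
carry_out(rows=[0,0,0.07,0,0,0,0,0,0,0,0,0])

```text
t: 11.2
position: [0.6922, -0.3237, -0.0261]
tcp_rot: [[0.955, 0.295, 0.001], [0.295, -0.955, -0.0], [0.001, 0.001, -1.0]]
wrist_force: [-6.6, 2.7, 16.8]
width: 0.001
grip_force: 8.5
```

Contact is at reported z = −0.026, so true tip z is the reported z plus 26 mm. I'll grasp at a reported z of about 0.051, going back to red now.

Emit:
carry_out(rows=[0,0,-0.5,0,0,0,-0.95,0,0,0,-0.95,0,0,0,-0.95,0,0,0,-0.95,0], gripper=0)

```text
t: 11.7
position: [0.6919, -0.3234, 0.1016]
tcp_rot: [[0.955, 0.295, 0.0], [0.295, -0.955, -0.0], [0.0, 0.0, -1.0]]
wrist_force: [-0.2, -0.6, 0.8]
width: 0.843
grip_force: 0.0
```

Emit:
carry_out(rows=[0,0,-0.95,0,0,0,-0.6,0,0,0,0,0,0,0,0,0,0,0,0,0])

```text
t: 12.2
position: [0.6911, -0.3232, 0.1451]
tcp_rot: [[0.955, 0.295, -0.002], [0.295, -0.955, 0.001], [-0.002, -0.001, -1.0]]
wrist_force: [-0.4, 0.6, 0.7]
width: 0.998
grip_force: 0.0
```

Emit:
carry_out(rows=[-0.6,0,0,0,-0.9,0,0,0,-0.9,0,0,0,-0.9,0,0,0,-0.7,0,0,0])

```text
t: 12.7
position: [0.5748, -0.3594, 0.1452]
tcp_rot: [[0.956, 0.294, -0.003], [0.294, -0.956, 0.001], [-0.002, -0.002, -1.0]]
wrist_force: [0.0, 0.2, -0.5]
width: 0.998
grip_force: 0.0
```

```bash
python3 - <<'E'
from h import *
units(B['red'],.050)
E
```

```text
t 12.7 pos [ 0.5748 -0.3594  0.1452] w 0.998 rot [ 0.956  0.294 -0.002]
units [0.07 0.05 3.17]
```

Emit:
carry_out(rows=[0.05,0,0.5,0,0,0,0.8,0,0,0,0.8,0,0,0,0.5,0,0,0,0.3,0])

```text
t: 13.2
position: [0.578, -0.3574, 0.057]
tcp_rot: [[0.955, 0.296, -0.003], [0.296, -0.955, 0.002], [-0.002, -0.003, -1.0]]
wrist_force: [-0.4, 0.1, 0.6]
width: 1.002
grip_force: 0.0
```

Emit:
carry_out(rows=[0,0,0.2,0,0,0,0.07,0,0,0,0,0,0,0,0,0,0,0,0,0])

```text
t: 13.7
position: [0.5791, -0.3588, 0.0526]
tcp_rot: [[0.955, 0.295, 0.001], [0.295, -0.955, -0.001], [0.001, 0.001, -1.0]]
wrist_force: [0.3, 0.0, 0.8]
width: 1.004
grip_force: 0.0
```

Emit:
carry_out(rows=[0,0,0,0,0,0,0,0,0,0,0,0,0,0,0,0,0,0,0,0], gripper=1, grip_force=40)

```text
t: 14.2
position: [0.5789, -0.3587, 0.052]
tcp_rot: [[0.955, 0.295, 0.0], [0.295, -0.955, -0.0], [0.0, 0.001, -1.0]]
wrist_force: [0.9, -0.1, 1.0]
width: 0.407
grip_force: 40.1
```

Emit:
carry_out(rows=[0,0,0,0,0,0,0,0,0,0,0,0])

```text
t: 14.5
position: [0.5789, -0.3588, 0.052]
tcp_rot: [[0.955, 0.295, 0.001], [0.295, -0.955, -0.0], [0.0, 0.001, -1.0]]
wrist_force: [-0.7, -1.2, 2.1]
width: 0.405
grip_force: 40.2
```

The red cap is gripped: width 0.405 × 85 mm ≈ 35 mm. Now lift and carry.

Emit:
carry_out(rows=[0,0,-0.3,0,0,0,-0.7,0,0,0,-0.9,0,0,0,-0.9,0,0,0,-0.9,0])

```text
t: 15.0
position: [0.5782, -0.358, 0.1637]
tcp_rot: [[0.955, 0.296, -0.001], [0.296, -0.955, 0.001], [-0.001, -0.001, -1.0]]
wrist_force: [0.6, -0.6, -1.1]
width: 0.405
grip_force: 40.0
```

Emit:
carry_out(rows=[0,0,-0.6,0,0.05,-0.2,0,0,0.1,-0.4,0,0,0.15,-0.6,0,0,0.2,-0.8,0,0])

```text
t: 15.5
position: [0.5741, -0.2949, 0.1788]
tcp_rot: [[0.956, 0.295, -0.003], [0.295, -0.956, 0.001], [-0.002, -0.002, -1.0]]
wrist_force: [0.4, 0.9, -2.2]
width: 0.405
grip_force: 40.1
```

Emit:
carry_out(rows=[0.25,-0.9,0,0,0.25,-0.9,0,0,0.25,-0.9,0,0,0.25,-0.9,0,0,0.25,-0.9,0,0])

```text
t: 16.0
position: [0.5699, -0.1533, 0.1793]
tcp_rot: [[0.955, 0.297, -0.002], [0.297, -0.955, 0.001], [-0.002, -0.002, -1.0]]
wrist_force: [1.1, 0.2, -1.7]
width: 0.408
grip_force: 40.1
```

Emit:
carry_out(rows=[0.25,-0.9,0,0,0.25,-0.9,0,0,0.25,-0.9,0,0,0.25,-0.9,0,0,0.25,-0.9,0,0])

```text
t: 16.5
position: [0.5653, -0.0137, 0.1794]
tcp_rot: [[0.955, 0.297, -0.003], [0.297, -0.955, 0.0], [-0.002, -0.001, -1.0]]
wrist_force: [-0.2, -1.2, -1.2]
width: 0.406
grip_force: 40.1
```

Emit:
carry_out(rows=[0.25,-0.9,0,0,0.25,-0.9,0,0,0.25,-0.9,0,0,0.25,-0.9,0,0,0.25,-0.9,0,0])

```text
t: 17.0
position: [0.5609, 0.1259, 0.1793]
tcp_rot: [[0.955, 0.297, -0.003], [0.297, -0.955, -0.0], [-0.003, -0.001, -1.0]]
wrist_force: [1.2, 0.4, -1.5]
width: 0.406
grip_force: 40.1
```

Emit:
carry_out(rows=[0.25,-0.8,0,0,0.2,-0.7,0,0,0.1,-0.4,0,0,0,0,0,0,0,0,0,0])

```text
t: 17.5
position: [0.5614, 0.1821, 0.1801]
tcp_rot: [[0.955, 0.296, -0.001], [0.296, -0.955, -0.001], [-0.001, 0.001, -1.0]]
wrist_force: [0.1, -1.1, -0.9]
width: 0.403
grip_force: 40.1
```

```bash
python3 - <<'E'
from h import *
units((C['red'][0]+.002,C['red'][1]+.001),.060)
E
```

```text
t 17.5 pos [0.5614 0.1821 0.1801] w 0.403 rot [ 0.955  0.296 -0.001]
units [ 0.17 -1.73  4.  ]
```

Emit:
carry_out(rows=[0.1,-0.7,0,0,0.05,-0.7,0,0,0,-0.33,0,0,0,0,0,0,0,0,0,0])

```text
t: 18.0
position: [0.5514, 0.232, 0.1806]
tcp_rot: [[0.956, 0.294, 0.0], [0.294, -0.956, -0.001], [-0.0, 0.001, -1.0]]
wrist_force: [0.0, -0.4, -1.7]
width: 0.407
grip_force: 40.2
```

```bash
python3 - <<'E'
from h import *
units((C['red'][0]+.002,C['red'][1]+.001),.060)
for n in('top','scene'):
    im=cams.camera(n);c=cams.calibration(n)
    for a,u,b in blobs(im,'red',60): print(n,a,u,b,onz(c,u,.091+.129)[:2].round(4))
    cv2.imwrite(f'pics/{n}6.png',im)
E
```

```text
t 18.0 pos [0.5514 0.232  0.1806] w 0.407 rot [ 0.956  0.294 -0.   ]
units [-0.   -0.04  4.02]
scene 627 [341.8 250.1] [330 235  24  33] [0.5532 0.2288]
scene 86 [339.9 287.3] [324 278  35  14] [0.5904 0.2747]
scene 1664 [334.5 329.8] [312 308  46  45] [0.6288 0.3165]
```

View pics/scene6.png

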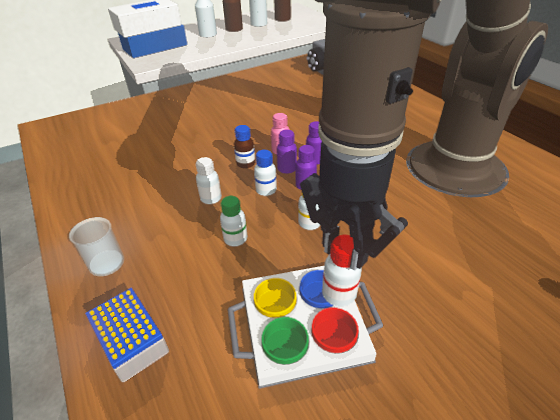

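The bottle hangs upright at (342,270), over the red cup at (335,330). Lower, then feel for the floor.

Emit:
carry_out(rows=[0,0,0.4,0,0,0,0.8,0,0,0,0.8,0,0,0,0.8,0,0,0,0.5,0])

```text
t: 18.6
position: [0.5501, 0.2323, 0.079]
tcp_rot: [[0.956, 0.295, -0.002], [0.295, -0.956, -0.001], [-0.003, 0.001, -1.0]]
wrist_force: [0.8, -0.3, -1.2]
width: 0.408
grip_force: 40.1
```

Emit:
carry_out(rows=[0,0,0.3,0,0,0,0.2,0,0,0,0,0,0,0,0,0])

```text
t: 19.0
position: [0.5516, 0.2339, 0.0674]
tcp_rot: [[0.955, 0.295, 0.001], [0.295, -0.955, 0.0], [0.001, -0.0, -1.0]]
wrist_force: [-0.1, -0.9, -0.8]
width: 0.404
grip_force: 40.2
```

Emit:
carry_out(rows=[0,0,0.1,0,0,0,0.07,0,0,0,0,0,0,0,0,0])

```text
t: 19.4
position: [0.5511, 0.2337, 0.0617]
tcp_rot: [[0.955, 0.295, 0.0], [0.295, -0.955, -0.0], [0.0, 0.0, -1.0]]
wrist_force: [1.1, 0.7, -1.1]
width: 0.403
grip_force: 40.2
```

Emit:
carry_out(rows=[0,0,0.06,0,0,0,0,0,0,0,0,0])

```text
t: 19.7
position: [0.551, 0.2337, 0.0597]
tcp_rot: [[0.955, 0.295, -0.0], [0.295, -0.955, -0.0], [-0.0, 0.0, -1.0]]
wrist_force: [0.5, 0.2, -1.6]
width: 0.405
grip_force: 40.2
```

Emit:
carry_out(rows=[0,0,0.04,0,0,0,0,0,0,0,0,0])

```text
t: 20.0
position: [0.5514, 0.2337, 0.059]
tcp_rot: [[0.955, 0.295, 0.001], [0.295, -0.955, 0.0], [0.001, 0.0, -1.0]]
wrist_force: [-0.9, -0.7, 2.5]
width: 0.401
grip_force: 40.5
```

Contact came at z = 0.059, exactly as predicted. Release, lift, and go to blue.

Emit:
carry_out(rows=[0,0,0,0,0,0,0,0,0,0,0,0,0,0,0,0,0,0,-0.2,0], gripper=0)

```text
t: 20.5
position: [0.5505, 0.2334, 0.064]
tcp_rot: [[0.955, 0.295, -0.001], [0.295, -0.955, -0.001], [-0.002, 0.0, -1.0]]
wrist_force: [0.2, -0.1, -1.0]
width: 0.999
grip_force: 0.0
```

Emit:
carry_out(rows=[0,0,-0.5,0,0,0,-0.8,0,0,0,-0.9,0,0,0,-0.6,0,0,0,0,0])

```text
t: 21.0
position: [0.5529, 0.2348, 0.1528]
tcp_rot: [[0.955, 0.295, 0.006], [0.295, -0.955, 0.003], [0.006, -0.001, -1.0]]
wrist_force: [-0.5, 0.2, 0.3]
width: 1.0
grip_force: 0.0
```

Emit:
carry_out(rows=[-0.4,0.6,0,0,-0.55,0.95,0,0,-0.55,0.95,0,0,-0.55,0.95,0,0,-0.55,0.95,0,0])

```text
t: 21.5
position: [0.5148, 0.0832, 0.1485]
tcp_rot: [[0.955, 0.295, -0.0], [0.295, -0.955, -0.0], [-0.0, 0.0, -1.0]]
wrist_force: [0.6, -0.5, -0.7]
width: 1.001
grip_force: 0.0
```

Emit:
carry_out(rows=[-0.55,0.95,0,0,-0.55,0.95,0,0,-0.55,0.95,0,0,-0.55,0.95,0,0,-0.55,0.95,0,0])

```text
t: 22.0
position: [0.4781, -0.0773, 0.1486]
tcp_rot: [[0.955, 0.295, -0.0], [0.295, -0.955, -0.0], [-0.0, 0.0, -1.0]]
wrist_force: [1.1, 0.0, -0.3]
width: 1.001
grip_force: 0.0
```

Emit:
carry_out(rows=[-0.55,0.95,0,0,-0.5,0.8,0,0,-0.3,0.6,0,0,0,0,0,0,0,0,0,0])

```text
t: 22.5
position: [0.4607, -0.1551, 0.1485]
tcp_rot: [[0.956, 0.295, -0.0], [0.295, -0.956, 0.0], [-0.0, -0.0, -1.0]]
wrist_force: [-0.4, 0.7, 0.8]
width: 1.0
grip_force: 0.0
```

```bash
python3 - <<'E'
from h import *
units(B['blue'],.051)
E
```

```text
t 22.5 pos [ 0.4607 -0.1551  0.1485] w 1.0 rot [ 0.956  0.295 -0.   ]
units [-0.34  0.58  3.25]
```

Emit:
carry_out(rows=[-0.34,0.58,0.3,0,0,0,0.8,0,0,0,0.8,0,0,0,0.7,0,0,0,0.4,0])

```text
t: 23.0
position: [0.4559, -0.1732, 0.0571]
tcp_rot: [[0.955, 0.297, -0.002], [0.297, -0.955, 0.001], [-0.001, -0.002, -1.0]]
wrist_force: [-0.4, -0.2, -0.4]
width: 1.002
grip_force: 0.0
```

Emit:
carry_out(rows=[0,0,0.2,0,0,0,0.05,0,0,0,0,0,0,0,0,0,0,0,0,0])

```text
t: 23.5
position: [0.4568, -0.1751, 0.0518]
tcp_rot: [[0.955, 0.295, 0.001], [0.295, -0.955, -0.0], [0.001, 0.001, -1.0]]
wrist_force: [-0.6, -0.3, 0.2]
width: 0.998
grip_force: 0.0
```

```bash
python3 - <<'E'
from h import *
units(B['blue'],.051)
im=cams.camera('wrist');c=cams.calibration('wrist');cv2.imwrite('pics/w7.png',im)
for a,u,b in blobs(im,'blue',1000): print(a,u,b,onz(c,u,.091).round(4))
E
```

```text
t 23.5 pos [ 0.4568 -0.1751  0.0518] w 0.998 rot [0.955 0.295 0.001]
units [-0.01 -0.02  0.03]
7501 [278.8 292.1] [233 240  93 103] [ 0.4545 -0.1752  0.091 ]
```

Measured alignment is good. Grip, lift, and carry to the blue cup.

Emit:
carry_out(rows=[0,0,0,0,0,0,0,0,0,0,0,0,0,0,0,0,0,0,0,0], gripper=1, grip_force=40)

```text
t: 24.05
position: [0.4564, -0.175, 0.0513]
tcp_rot: [[0.955, 0.295, 0.0], [0.295, -0.955, -0.0], [0.0, 0.0, -1.0]]
wrist_force: [-0.8, 0.3, 4.2]
width: 0.403
grip_force: 39.9
```

Emit:
carry_out(rows=[0,0,0,0,0,0,0,0,0,0,-0.3,0,0,0,-0.7,0,0,0,-0.9,0])

```text
t: 24.55
position: [0.4552, -0.1745, 0.108]
tcp_rot: [[0.955, 0.296, -0.003], [0.296, -0.955, 0.001], [-0.002, -0.002, -1.0]]
wrist_force: [1.1, -0.3, -1.1]
width: 0.406
grip_force: 40.2
```

Emit:
carry_out(rows=[0,0,-0.9,0,0,0,-0.9,0,0,0,-0.6,0,0.2,-0.4,0,0,0.4,-0.7,0,0])

```text
t: 25.05
position: [0.4633, -0.1384, 0.18]
tcp_rot: [[0.956, 0.293, 0.0], [0.293, -0.956, -0.001], [-0.0, 0.001, -1.0]]
wrist_force: [0.6, 0.5, -2.2]
width: 0.401
grip_force: 40.3
```

Emit:
carry_out(rows=[0.5,-0.9,0,0,0.5,-0.9,0,0,0.5,-0.9,0,0,0.5,-0.9,0,0,0.5,-0.9,0,0])

```text
t: 25.55
position: [0.4946, 0.0153, 0.1789]
tcp_rot: [[0.955, 0.296, -0.002], [0.296, -0.955, 0.0], [-0.002, -0.001, -1.0]]
wrist_force: [-0.1, -0.5, -1.0]
width: 0.407
grip_force: 40.3
```

Emit:
carry_out(rows=[0.5,-0.9,0,0,0.5,-0.9,0,0,0.5,-0.9,0,0,0.4,-0.7,0,0,0.2,-0.4,0,0])

```text
t: 26.05
position: [0.521, 0.1438, 0.1789]
tcp_rot: [[0.954, 0.298, -0.002], [0.298, -0.954, 0.001], [-0.002, -0.001, -1.0]]
wrist_force: [0.5, 0.6, -1.7]
width: 0.403
grip_force: 40.3
```

Emit:
carry_out(rows=[0,0,0,0,0,0,0,0])

```text
t: 26.25
position: [0.5214, 0.1397, 0.1794]
tcp_rot: [[0.955, 0.295, -0.001], [0.295, -0.955, -0.001], [-0.002, 0.001, -1.0]]
wrist_force: [-0.3, -1.1, -1.3]
width: 0.403
grip_force: 40.3
```

```bash
python3 - <<'E'
from h import *
units(C['blue'],.059)
im=cams.camera('scene');c=cams.calibration('scene')
for a,u,b in blobs(im,'blue',60): print(a,u,b,onz(c,u,.091+.13)[:2].round(4))
im=cams.camera('top');c=cams.calibration('top')
for a,u,b in blobs(im,'red',60): print(a,u,b,'red z.098',onz(c,u,.098)[:2].round(4))
E
```

```text
t 26.25 pos [0.5214 0.1397 0.1794] w 0.403 rot [ 0.955  0.295 -0.002]
units [ 0.19 -0.43  4.01]
75 [144.7   4.6] [132   2  26   6] [ 0.4544 -1.0135]
1142 [156.4  40.9] [127  25  59  33] [ 0.5258 -0.6538]
201 [242.4 132.6] [235 125  15  16] [ 0.5357 -0.0989]
442 [319.4 203.7] [310 191  20  28] [0.5271 0.1396]
71 [320.9 238.4] [306 233  30   9] [0.5649 0.1983]
939 [316.9 286.9] [300 270  42  38] [0.6138 0.2608]
1670 [126.6 330.8] [ 92 288  70  81] [0.8214 0.2015]
```

Emit:
carry_out(rows=[0.15,-0.43,0,0,0,0,0.5,0,0,0,0.8,0,0,0,0.9,0,0,0,0.8,0])

```text
t: 26.85
position: [0.5226, 0.1544, 0.0893]
tcp_rot: [[0.956, 0.295, 0.0], [0.295, -0.956, 0.0], [0.001, -0.0, -1.0]]
wrist_force: [-0.3, 0.2, -1.9]
width: 0.409
grip_force: 40.3
```

Emit:
carry_out(rows=[0,0,0.5,0,0,0,0.3,0,0,0,0.1,0,0,0,0,0,0,0,0,0])

```text
t: 27.35
position: [0.5232, 0.1545, 0.0639]
tcp_rot: [[0.955, 0.295, 0.001], [0.295, -0.955, 0.0], [0.001, -0.0, -1.0]]
wrist_force: [-0.0, 0.3, -1.4]
width: 0.405
grip_force: 40.3
```

Emit:
carry_out(rows=[0,0,0.05,0,0,0,0,0,0,0,0,0])

```text
t: 27.65
position: [0.5227, 0.1542, 0.0619]
tcp_rot: [[0.955, 0.295, 0.001], [0.295, -0.955, 0.0], [0.001, 0.0, -1.0]]
wrist_force: [-0.8, -0.7, -1.6]
width: 0.403
grip_force: 40.3
```

Emit:
carry_out(rows=[0,0,0.06,0,0,0,0,0,0,0,0,0])

```text
t: 27.95
position: [0.5225, 0.1542, 0.0597]
tcp_rot: [[0.955, 0.295, -0.0], [0.295, -0.955, -0.0], [-0.0, 0.0, -1.0]]
wrist_force: [-0.8, -0.4, -1.5]
width: 0.407
grip_force: 40.3
```

Emit:
carry_out(rows=[0,0,0.05,0,0,0,0,0,0,0,0,0])

```text
t: 28.25
position: [0.5228, 0.1543, 0.0584]
tcp_rot: [[0.955, 0.295, 0.0], [0.295, -0.955, 0.0], [0.0, 0.0, -1.0]]
wrist_force: [0.8, 0.1, 0.3]
width: 0.404
grip_force: 40.4
```

The floor now carries the bottle: the weight has left the wrist. Release part-way, lift, and go to yellow.

Emit:
carry_out(rows=[0,0,0,0,0,0,0,0,0,0,0,0,0,0,0,0,0,0,-0.2,0], gripper=0.3)

```text
t: 28.75
position: [0.522, 0.154, 0.0638]
tcp_rot: [[0.955, 0.295, -0.001], [0.295, -0.955, -0.0], [-0.001, 0.0, -1.0]]
wrist_force: [-0.7, 0.5, 0.1]
width: 0.701
grip_force: 0.0
```

Emit:
carry_out(rows=[0,0,-0.5,0,0,0,-0.8,0,0,0,-0.9,0,0,0,-0.6,0,0,0,0,0])

```text
t: 29.25
position: [0.5242, 0.1549, 0.1514]
tcp_rot: [[0.955, 0.295, 0.005], [0.295, -0.955, 0.001], [0.005, 0.0, -1.0]]
wrist_force: [0.7, 0.1, 0.9]
width: 0.704
grip_force: 0.0
```

Emit:
carry_out(rows=[-0.6,0.6,0,0,-0.9,0.9,0,0,-0.9,0.9,0,0,-0.9,0.9,0,0,-0.8,0.8,0,0], gripper=0)

```text
t: 29.75
position: [0.4399, -0.0013, 0.1477]
tcp_rot: [[0.956, 0.295, -0.001], [0.295, -0.956, -0.0], [-0.001, 0.0, -1.0]]
wrist_force: [-0.0, -0.2, 0.3]
width: 1.0
grip_force: 0.0
```

Emit:
carry_out(rows=[-0.5,0.5,0,0,0,0,0,0,0,0,0,0])

```text
t: 30.05
position: [0.4315, -0.0184, 0.1482]
tcp_rot: [[0.956, 0.294, 0.0], [0.294, -0.956, 0.0], [0.0, -0.0, -1.0]]
wrist_force: [1.1, 0.1, -0.0]
width: 0.997
grip_force: 0.0
```

```bash
python3 - <<'E'
from h import *
units(B['yellow'],.051)
E
```

```text
t 30.05 pos [ 0.4315 -0.0184  0.1482] w 0.997 rot [0.956 0.294 0.   ]
units [-0.12  0.14  3.24]
```

Emit:
carry_out(rows=[-0.12,0.14,0.3,0,0,0,0.8,0,0,0,0.8,0,0,0,0.7,0,0,0,0.4,0])

```text
t: 30.55
position: [0.4283, -0.0225, 0.056]
tcp_rot: [[0.955, 0.297, -0.003], [0.297, -0.955, 0.001], [-0.002, -0.001, -1.0]]
wrist_force: [-0.8, -0.6, 0.0]
width: 1.003
grip_force: 0.0
```

Emit:
carry_out(rows=[0,0,0.2,0,0,0,0.04,0,0,0,0,0,0,0,0,0,0,0,0,0])

```text
t: 31.05
position: [0.4297, -0.0235, 0.0516]
tcp_rot: [[0.955, 0.295, 0.001], [0.295, -0.955, -0.0], [0.001, 0.0, -1.0]]
wrist_force: [-0.1, -1.6, 0.5]
width: 0.999
grip_force: 0.0
```

```bash
python3 - <<'E'
from h import *
units(B['yellow'],.051)
im=cams.camera('wrist');c=cams.calibration('wrist')
for a,u,b in blobs(im,'yellow',1000): print(a,u,b,onz(c,u,.091).round(4))
E
```

```text
t 31.05 pos [ 0.4297 -0.0235  0.0516] w 0.999 rot [0.955 0.295 0.001]
units [-0.02 -0.    0.02]
7569 [279.8 292.8] [233 241  95 103] [ 0.4273 -0.0241  0.091 ]
```

Emit:
carry_out(rows=[0,0,0,0,0,0,0,0,0,0,0,0,0,0,0,0,0,0,0,0], gripper=1, grip_force=40)

```text
t: 31.6
position: [0.4294, -0.0235, 0.0513]
tcp_rot: [[0.955, 0.295, 0.0], [0.295, -0.955, -0.0], [0.0, 0.0, -1.0]]
wrist_force: [-0.2, 0.1, 4.6]
width: 0.401
grip_force: 39.9
```

Emit:
carry_out(rows=[0,0,0,0,0,0,0,0,0,0,-0.3,0,0,0,-0.7,0,0,0,-0.9,0])

```text
t: 32.1
position: [0.428, -0.0233, 0.1081]
tcp_rot: [[0.955, 0.296, -0.003], [0.296, -0.955, 0.0], [-0.003, -0.001, -1.0]]
wrist_force: [0.7, 0.6, -2.1]
width: 0.402
grip_force: 40.4
```

Emit:
carry_out(rows=[0,0,-0.9,0,0,0,-0.9,0,0,0,-0.6,0,0.4,-0.2,0,0,0.7,-0.3,0,0])

```text
t: 32.6
position: [0.4563, 0.0003, 0.1803]
tcp_rot: [[0.956, 0.293, 0.001], [0.293, -0.956, -0.001], [0.0, 0.001, -1.0]]
wrist_force: [0.8, 0.0, -2.2]
width: 0.409
grip_force: 40.4
```

Emit:
carry_out(rows=[0.9,-0.4,0,0,0.9,-0.4,0,0,0.9,-0.4,0,0,0.9,-0.4,0,0,0.9,-0.4,0,0])

```text
t: 33.1
position: [0.5681, 0.0994, 0.1786]
tcp_rot: [[0.955, 0.296, -0.002], [0.296, -0.955, 0.0], [-0.002, -0.001, -1.0]]
wrist_force: [1.3, 0.9, -0.7]
width: 0.407
grip_force: 40.4
```

Emit:
carry_out(rows=[0.7,-0.35,0,0,0.4,-0.2,0,0,0.1,-0.05,0,0,0,0,0,0,0,0,0,0])

```text
t: 33.6
position: [0.596, 0.1246, 0.1798]
tcp_rot: [[0.956, 0.295, -0.001], [0.295, -0.956, -0.001], [-0.001, 0.001, -1.0]]
wrist_force: [-0.4, -0.8, -2.3]
width: 0.405
grip_force: 40.4
```

```bash
python3 - <<'E'
from h import *
units(C['yellow'],.059)
im=cams.camera('scene');c=cams.calibration('scene')
for a,u,b in blobs(im,'yellow',60): print(a,u,b,onz(c,u,.091+.13)[:2].round(4))
E
```

```text
t 33.6 pos [0.596  0.1246 0.1798] w 0.405 rot [ 0.956  0.295 -0.001]
units [ 0.21 -0.09  4.03]
426 [268.9 215.9] [260 202  18  29] [0.6028 0.1236]
97 [274.5 250.3] [259 243  32  12] [0.6282 0.1844]
1347 [274.6 297.3] [254 278  42  40] [0.6638 0.2475]
```

Emit:
carry_out(rows=[0.18,-0.09,0,0,0,0,0.5,0,0,0,0.8,0,0,0,0.9,0,0,0,0.8,0])

```text
t: 34.15
position: [0.6004, 0.1294, 0.088]
tcp_rot: [[0.955, 0.295, -0.001], [0.295, -0.955, -0.0], [-0.001, 0.0, -1.0]]
wrist_force: [1.0, 0.5, -1.7]
width: 0.404
grip_force: 40.4
```

Emit:
carry_out(rows=[0,0,0.5,0,0,0,0.3,0,0,0,0.12,0,0,0,0,0,0,0,0,0])

```text
t: 34.65
position: [0.6017, 0.1301, 0.0634]
tcp_rot: [[0.955, 0.295, 0.002], [0.295, -0.955, 0.0], [0.002, 0.0, -1.0]]
wrist_force: [-0.6, -0.8, -1.1]
width: 0.403
grip_force: 40.4
```

Emit:
carry_out(rows=[0,0,0.05,0,0,0,0,0,0,0,0,0])

```text
t: 34.95
position: [0.6013, 0.1298, 0.0613]
tcp_rot: [[0.955, 0.295, 0.001], [0.295, -0.955, 0.0], [0.001, 0.0, -1.0]]
wrist_force: [-0.6, 0.4, -2.6]
width: 0.404
grip_force: 40.4
```

Emit:
carry_out(rows=[0,0,0.05,0,0,0,0,0,0,0,0,0])

```text
t: 35.25
position: [0.601, 0.1298, 0.0594]
tcp_rot: [[0.955, 0.295, -0.0], [0.295, -0.955, -0.0], [-0.0, 0.0, -1.0]]
wrist_force: [0.0, 0.2, -1.5]
width: 0.411
grip_force: 40.4
```

Emit:
carry_out(rows=[0,0,0.05,0,0,0,0,0,0,0,0,0])

```text
t: 35.55
position: [0.6015, 0.1299, 0.0584]
tcp_rot: [[0.955, 0.295, 0.001], [0.295, -0.955, 0.0], [0.001, 0.0, -1.0]]
wrist_force: [-0.3, -0.6, 3.3]
width: 0.407
grip_force: 40.9
```

Contact. Release, lift, and go to green (leg −2.27, 6.09).

Emit:
carry_out(rows=[0,0,0,0,0,0,0,0,0,0,0,0,0,0,0,0,0,0,-0.2,0], gripper=0.3)

```text
t: 36.05
position: [0.6004, 0.1296, 0.0633]
tcp_rot: [[0.955, 0.295, -0.002], [0.295, -0.955, -0.0], [-0.002, -0.0, -1.0]]
wrist_force: [0.1, -0.5, -0.2]
width: 0.698
grip_force: 0.0
```

Emit:
carry_out(rows=[0,0,-0.5,0,0,0,-0.8,0,0,0,-0.9,0,0,0,-0.6,0,0,0,0,0])

```text
t: 36.55
position: [0.6031, 0.1305, 0.1524]
tcp_rot: [[0.955, 0.295, 0.006], [0.295, -0.955, 0.001], [0.006, 0.0, -1.0]]
wrist_force: [-0.2, 0.5, -0.4]
width: 0.7
grip_force: 0.0
```

Emit:
carry_out(rows=[-0.2,0.5,0,0,-0.35,0.9,0,0,-0.35,0.9,0,0,-0.35,0.9,0,0,-0.35,0.9,0,0], gripper=0)

```text
t: 37.05
position: [0.5902, -0.0046, 0.1468]
tcp_rot: [[0.956, 0.295, -0.002], [0.295, -0.956, -0.001], [-0.002, 0.0, -1.0]]
wrist_force: [0.1, 1.1, 0.5]
width: 0.999
grip_force: 0.0
```

Emit:
carry_out(rows=[-0.35,0.9,0,0,-0.2,0.6,0,0,-0.1,0.4,0,0,0,0,0,0,0,0,0,0])

```text
t: 37.55
position: [0.5894, -0.0615, 0.1476]
tcp_rot: [[0.955, 0.295, -0.001], [0.295, -0.955, 0.001], [-0.001, -0.001, -1.0]]
wrist_force: [-0.5, 0.8, -0.7]
width: 1.004
grip_force: 0.0
```

```bash
python3 - <<'E'
from h import *
units(B['green'],.051)
E
```

```text
t 37.55 pos [ 0.5894 -0.0615  0.1476] w 1.004 rot [ 0.955  0.295 -0.001]
units [-0.03  0.14  3.22]
```

Emit:
carry_out(rows=[-0.03,0.14,0.3,0,0,0,0.8,0,0,0,0.8,0,0,0,0.7,0,0,0,0.4,0])

```text
t: 38.05
position: [0.5889, -0.0652, 0.0556]
tcp_rot: [[0.955, 0.297, -0.003], [0.297, -0.955, 0.001], [-0.002, -0.001, -1.0]]
wrist_force: [0.7, 0.3, 0.2]
width: 0.998
grip_force: 0.0
```

Emit:
carry_out(rows=[0,0,0.2,0,0,0,0.02,0,0,0,0,0,0,0,0,0,0,0,0,0])

```text
t: 38.55
position: [0.5907, -0.0665, 0.0523]
tcp_rot: [[0.955, 0.295, 0.002], [0.295, -0.955, -0.0], [0.001, 0.001, -1.0]]
wrist_force: [-0.0, 0.6, 0.1]
width: 1.002
grip_force: 0.0
```

```bash
python3 - <<'E'
from h import *
units(B['green'],.051)
im=cams.camera('wrist');c=cams.calibration('wrist')
for a,u,b in blobs(im,'green',1000): print(a,u,b,onz(c,u,.091).round(4))
E
```

```text
t 38.55 pos [ 0.5907 -0.0665  0.0523] w 1.002 rot [0.955 0.295 0.001]
units [-0.03 -0.03  0.04]
7223 [278.9 291.6] [233 240  93 101] [ 0.5884 -0.0666  0.091 ]
```

Emit:
carry_out(rows=[0,0,0,0,0,0,0,0,0,0,0,0,0,0,0,0,0,0,0,0], gripper=1, grip_force=40)

```text
t: 39.1
position: [0.5905, -0.0665, 0.0517]
tcp_rot: [[0.955, 0.295, 0.001], [0.295, -0.955, -0.0], [0.001, 0.0, -1.0]]
wrist_force: [0.4, 0.2, 1.7]
width: 0.406
grip_force: 40.2
```

Emit:
carry_out(rows=[0,0,0,0,0,0,0,0,0,0,-0.3,0,0,0,-0.7,0,0,0,-0.9,0])

```text
t: 39.6
position: [0.5886, -0.0662, 0.1079]
tcp_rot: [[0.955, 0.296, -0.004], [0.296, -0.955, 0.0], [-0.003, -0.002, -1.0]]
wrist_force: [0.7, -0.3, -1.0]
width: 0.401
grip_force: 40.1
```

Emit:
carry_out(rows=[0,0,-0.9,0,0,0,-0.9,0,0,0,-0.7,0,0.2,-0.4,0,0,0.3,-0.7,0,0])

```text
t: 40.1
position: [0.5945, -0.0314, 0.1834]
tcp_rot: [[0.956, 0.292, 0.0], [0.292, -0.956, -0.001], [-0.0, 0.001, -1.0]]
wrist_force: [-1.3, 0.4, -1.5]
width: 0.405
grip_force: 40.1
```

Emit:
carry_out(rows=[0.42,-0.9,0,0,0.42,-0.9,0,0,0.42,-0.9,0,0,0.42,-0.9,0,0,0.42,-0.9,0,0])

```text
t: 40.6
position: [0.6139, 0.1193, 0.182]
tcp_rot: [[0.955, 0.296, -0.002], [0.296, -0.955, 0.0], [-0.002, -0.001, -1.0]]
wrist_force: [0.3, 0.0, -1.4]
width: 0.404
grip_force: 40.1
```

Emit:
carry_out(rows=[0.42,-0.9,0,0,0.4,-0.8,0,0,0.3,-0.6,0,0,0.1,-0.25,0,0,0,0,0,0])

```text
t: 41.1
position: [0.6267, 0.2023, 0.1826]
tcp_rot: [[0.955, 0.297, -0.001], [0.297, -0.955, -0.0], [-0.001, -0.0, -1.0]]
wrist_force: [-0.6, 0.0, -1.6]
width: 0.403
grip_force: 40.1
```

Emit:
carry_out(rows=[0,0,0,0])

```text
t: 41.2
position: [0.6274, 0.1995, 0.183]
tcp_rot: [[0.956, 0.294, -0.001], [0.294, -0.956, -0.001], [-0.001, 0.001, -1.0]]
wrist_force: [0.5, -0.1, -0.8]
width: 0.408
grip_force: 40.1
```

```bash
python3 - <<'E'
from h import *
units(C['green'],.059)
im=cams.camera('scene');c=cams.calibration('scene');cv2.imwrite('pics/s8.png',im)
for a,u,b in blobs(im,'green',60): print(a,u,b,onz(c,u,.091+.13)[:2].round(4))
E
```

```text
t 41.2 pos [0.6274 0.1995 0.183 ] w 0.408 rot [ 0.956  0.294 -0.001]
units [ 0.06 -0.25  4.13]
488 [276.2 258.1] [266 242  20  33] [0.6328 0.197 ]
1040 [280.5 338.1] [262 318  46  46] [0.6838 0.2954]
```

View pics/s8.png

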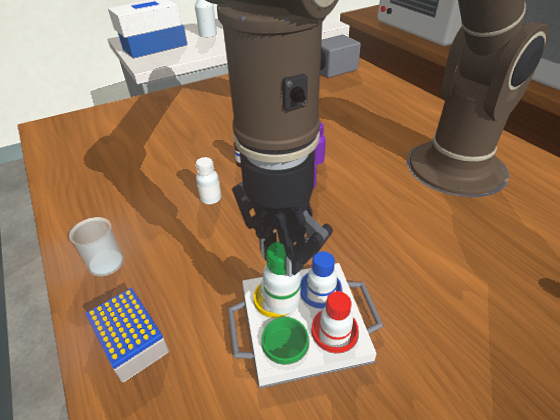

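The red and blue bottles stand in their cups, at (337,325) and (322,280). The green bottle hangs upright above its cup. Lower it.

Emit:
carry_out(rows=[0.03,-0.25,0,0,0,0,0.5,0,0,0,0.8,0,0,0,0.9,0,0,0,0.8,0])

```text
t: 41.75
position: [0.6254, 0.2078, 0.0912]
tcp_rot: [[0.955, 0.295, -0.001], [0.295, -0.955, -0.0], [-0.001, 0.0, -1.0]]
wrist_force: [-0.7, -0.7, -1.9]
width: 0.406
grip_force: 40.1
```

Emit:
carry_out(rows=[0,0,0.5,0,0,0,0.35,0,0,0,0.15,0,0,0,0,0,0,0,0,0])

```text
t: 42.25
position: [0.6267, 0.2088, 0.0643]
tcp_rot: [[0.955, 0.295, 0.001], [0.295, -0.955, 0.001], [0.002, -0.0, -1.0]]
wrist_force: [-0.4, -0.3, -1.1]
width: 0.406
grip_force: 40.1
```

Emit:
carry_out(rows=[0,0,0.05,0,0,0,0,0,0,0,0,0])

```text
t: 42.55
position: [0.6262, 0.2085, 0.0623]
tcp_rot: [[0.955, 0.295, 0.001], [0.295, -0.955, 0.0], [0.001, 0.0, -1.0]]
wrist_force: [-0.2, 0.1, -2.7]
width: 0.408
grip_force: 40.1
```

Emit:
carry_out(rows=[0,0,0.05,0,0,0,0,0,0,0,0,0])

```text
t: 42.85
position: [0.626, 0.2084, 0.0603]
tcp_rot: [[0.955, 0.295, -0.0], [0.295, -0.955, -0.0], [-0.0, 0.0, -1.0]]
wrist_force: [0.2, 0.5, -1.6]
width: 0.406
grip_force: 40.1
```

Emit:
carry_out(rows=[0,0,0.05,0,0,0,0,0,0,0,0,0])

```text
t: 43.15
position: [0.626, 0.2085, 0.0588]
tcp_rot: [[0.955, 0.295, -0.0], [0.295, -0.955, -0.0], [-0.0, -0.0, -1.0]]
wrist_force: [0.5, 0.1, -1.7]
width: 0.404
grip_force: 40.1
```

Emit:
carry_out(rows=[0,0,0.02,0,0,0,0,0,0,0,0,0])

```text
t: 43.45
position: [0.6262, 0.2085, 0.0587]
tcp_rot: [[0.955, 0.295, 0.001], [0.295, -0.955, 0.0], [0.001, 0.0, -1.0]]
wrist_force: [-1.4, -0.8, 4.3]
width: 0.404
grip_force: 40.5
```

Contact. Release, lift, retreat toward the robot's right for an unobstructed view, and check.

Emit:
carry_out(rows=[0,0,0,0,0,0,0,0,0,0,0,0,0,0,0,0,0,0,-0.2,0], gripper=0.3)

```text
t: 43.95
position: [0.6254, 0.2082, 0.0636]
tcp_rot: [[0.955, 0.295, -0.002], [0.295, -0.955, -0.001], [-0.002, 0.0, -1.0]]
wrist_force: [-0.1, -0.2, -0.1]
width: 0.698
grip_force: 0.0
```

Emit:
carry_out(rows=[0,0,-0.5,0,0,0,-0.8,0,0,0,-0.9,0,0,0,-0.9,0,0,0,-0.9,0])

```text
t: 44.45
position: [0.6262, 0.2087, 0.187]
tcp_rot: [[0.955, 0.295, 0.001], [0.295, -0.955, 0.001], [0.002, -0.0, -1.0]]
wrist_force: [0.5, 0.2, -0.5]
width: 0.7
grip_force: 0.0
```

Emit:
carry_out(rows=[-0.6,0.5,-0.5,0,-0.6,0.9,0,0,-0.6,0.9,0,0,-0.6,0.9,0,0,-0.6,0.9,0,0])

```text
t: 44.95
position: [0.5762, 0.0634, 0.2009]
tcp_rot: [[0.955, 0.296, 0.002], [0.296, -0.955, 0.0], [0.002, 0.0, -1.0]]
wrist_force: [1.1, -0.8, 1.2]
width: 0.702
grip_force: 0.0
```

Emit:
carry_out(rows=[-0.6,0.9,0,0,-0.6,0.9,0,0,-0.6,0.9,0,0,-0.3,0.5,0,0,0,0,0,0])

```text
t: 45.45
position: [0.5442, -0.0492, 0.2007]
tcp_rot: [[0.957, 0.291, 0.001], [0.291, -0.957, -0.002], [0.001, 0.002, -1.0]]
wrist_force: [-0.0, 0.5, 0.3]
width: 0.705
grip_force: 0.0
```

```bash
python3 - <<'E'
from h import *
im=cams.camera('scene');t=cams.camera('top')
cv2.imwrite('pics/fin.png',np.hstack([cv2.resize(im,(400,300)),cv2.resize(t,(400,300))]))
for n,i in(('scene',im),('top',t)):
    c=cams.calibration(n)
    for k in HUE:
        for a,u,b in blobs(i,k,60): print(n,k,a,u,onz(c,u,.098)[:2].round(3))
print(arm.state()['t'],arm.state()['position'])
E
```

```text
scene red 572 [338.  305.3] [0.55  0.232]
scene red 559 [333.7 336.1] [0.586 0.27 ]
scene yellow 499 [274.4 273.3] [0.602 0.13 ]
scene yellow 221 [260.3 302.6] [0.648 0.167]
scene yellow 89 [292.6 294.7] [0.599 0.181]
scene green 528 [286.8 316.5] [0.626 0.209]
scene green 255 [286.2 352.9] [0.655 0.257]
scene blue 75 [144.7   4.6] [ 0.348 -1.499]
scene blue 1143 [156.5  40.9] [ 0.442 -1.023]
scene blue 144 [244.1 133.5] [ 0.453 -0.282]
scene blue 437 [323.2 263.8] [0.523 0.155]
scene blue 113 [309.3 295.9] [0.578 0.196]
scene blue 1672 [126.7 330.8] [0.833 0.109]
top red 370 [171.6 179.3] [0.538 0.221]
top yellow 411 [217.2 159.2] [0.587 0.121]
top green 141 [178.9 141.8] [0.626 0.211]
top blue 106 [245.5  81.4] [0.778 0.064]
top blue 202 [200.8 186.5] [0.523 0.155]
top blue 110 [210.1 198.3] [0.496 0.133]
top blue 231 [404.2 224.9] [ 0.446 -0.297]
45.55 [ 0.54498082 -0.04541118  0.20045145]
```

View pics/fin.png

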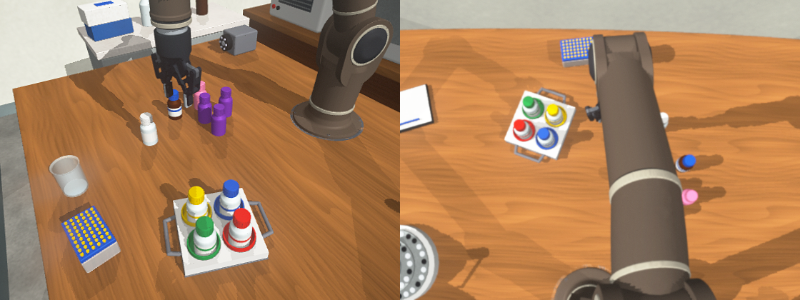

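All four standards stand upright in their matching cups, with cap centres where they should be at z ≈ 0.098. The brown bottle at (404,225) and the white bottle are unmoved, and the gripper is clear of everything.

```bash
python3 -c "
from rig import finish_job
print(finish_job())"
```

```text
the job is handed in; nothing more can be done
None
```

The job is handed in at about 46 s: all four standards stand upright in the cups of their own cap colours, and the brown and white bottles are where they were; on the first try at the red bottle the gripper closed on the cap's edge and tipped it briefly, but it settled back in place before I packed it.

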